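# Stand the fallen reagent bottle back in its bay

## Robot

A 6-joint arm with a two-finger parallel gripper is mounted at the origin on the work surface. World frame = base frame: x ahead of the robot, y to its left, z up, the work surface at z = 0. Lengths are in mm, angles in rad, forces in N, time in s.
With the tool pointing down it reaches from about 350 to 875 mm from the base axis. Payload 4.2 kg.
Tool frame: the origin (TCP) lies on the mounting face of the last link; the fingertips stand 173 mm ahead of it and the grasp point (between the pads) lies 155 mm ahead of it; z points along the fingers, y is the line along which they close (so a half turn about z gives the same grasp; the last joint's range is limited). The gripper opens to 85 mm and grips with 20 to 120 N. Pads are 22 mm wide; open, the fingers measure 114 mm over their backs; the gripper's body (76 mm by 85 mm) begins 54 mm behind the grasp point. The pads swing forward as they close: fully open they stand 13 mm farther back than shut.
Start: joints at [-0.925, 0.385, 0.008, 0, -1.194, -0.259], TCP at [235.781, -578.798, 404.712] pointing down, gripper open.
Joint ranges: [-3.14, 3.14], [-1.21, 2.06], [-1.07, 1.41], [-3.16, 2.05], [-2.99, -0.16], [-3.1, 3.1]. Speed limits (rad/s): [2.79, 2.79, 3.14, 3.14, 3.14, 3.14].

## Interface

Orientations are given as a unit quaternion [x, y, z, w].
In Python, from bench import arm gives the robot as it stands. The module is installed in compiled form; this text tells all that it offers.
- The arm moves only by the tool move_arm, never from a script. Its arguments are lists of equal length, an entry for each row: "fingers": the finger opening in mm, from 0 to 85.4; "travel": the shift along the tool's x, y, z in mm, a list of three; "dr": the turn, a rotation vector about the tool's x, y, z in rad, a list of three. A call has 1 to 10 rows; each row is the pose to reach, as a shift and turn from the pose commanded when the call began, along the tool's axes at that moment; what a row does not reach only later rows make up. A row lasts 1/10 s, in which the tool goes at most 50 mm and 8.59 degrees, less where a joint would pass 70% of its speed; a pose out of reach is approached as far as the arm can. A call with a gripper value outside its range is refused whole. The fingers move at their own pace and stop on an object; the grip force is fixed at half the most. Time passes only in rows, so rows that repeat a pose let the fingers close. It gives the time, the measured TCP pose, the force, the opening and the grip force at its end, in the units of the state.
- arm.read_state(): the state, without advancing time (a new reading comes with each control period).
- arm.get_image(name): name is "side" or "top"; returns the picture (420x560x3 uint8, red, green, blue); there is no depth.
- arm.camera_model(name): a dict with "intrinsics" (3x3 intrinsics, pixels), "pose" (4x4, takes a point from camera to world coordinates). Camera axes: x right, y up, looking along -z (the intrinsics and any distortion apply to the point x, -y, -z); pixel columns grow to the right and rows downward; lengths in mm; the calibration is good to about 2 mm. A picture is of the moment at which its call begins. camera_model takes no time and is no camera call.
- arm.job_done(): hands the job in; it is judged then, once.
The state is a dict: "clock": time; "joints": joint angles; "joint_vel": joint speeds; "joint_efforts": joint torques, N m; "position": TCP position; "ee_rot": TCP orientation; "contact_force": force on the tool from outside, world axes, zero at the start; "wrist_torque": the same for the moment, N m; "gripper_width": finger opening in mm; "grasp_force": force on a finger pad.
Only numpy, scipy, OpenCV 4.12 (cv2) and the standard library are available. Lean on these libraries where they do the work, as an engineer would, in place of code of your own. Each camera call takes 0.05 s, during which the arm holds its last target. There are 200 camera calls.

## Task

The reagent bottle with the orange cap has fallen over in the reagent bay. Swing the bay's clear door wide open and leave it open, then stand the fallen bottle upright in the middle of the empty marked square in the row, setting it down on the bay floor before you let go. Do not topple or shift the other bottles or the things around the bay.

Things in the scene. Friction and masses are not known exactly. Their poses are not given: they have to be found in the camera images.
- bottle: the fallen reagent bottle, orange cap, amber band: white body 44 x 44 mm, 92 mm tall, round cap 32 mm across from 104 to 124 mm, 0.15 to 0.3 kg; origin at the centre of its base, z from base to cap, x and y normal to the flat sides. It lies on a flat side on the bay floor, its base in the gap of the row, its cap towards the door (z level, up to 23 degrees from the bay's +y)
- blue_bottle: standing reagent bottle with a blue cap, in the row: white body 44 x 44 mm, 92 mm tall, round cap 32 mm across from 104 to 124 mm, 0.15 to 0.3 kg; origin at the centre of its base, z from base to cap, x and y normal to the flat sides
- green_bottle: standing reagent bottle with a green cap, in the row at the end nearest the robot: white body 44 x 44 mm, 92 mm tall, round cap 32 mm across from 104 to 124 mm, 0.15 to 0.3 kg; origin at the centre of its base, z from base to cap, x and y normal to the flat sides
- red_bottle: standing reagent bottle with a red cap, in the row at the end farthest from the robot: white body 44 x 44 mm, 92 mm tall, round cap 32 mm across from 104 to 124 mm, 0.15 to 0.3 kg; origin at the centre of its base, z from base to cap, x and y normal to the flat sides
- bay: fixed reagent bay, open above and at its ends: grey floor plate 410 (x) by 225 (y) mm, its top 6 mm above the bench; fence 45 mm high at y = -114 mm; door at y = 90 mm between a hinge post (18 mm across, 125 high) at x = 185 and a latch post (14 mm, 60 high) at x = -127 mm. Origin on the bench under its middle; x along the row, away from the robot, y from row to door, z up
- place1 (a point): centre of the first marked square (yellow, black border, 60 mm wide, at floor level) of the row; the four lie at bay x = -120, -40, 40, 120 mm, y = -70 mm. The empty one is place2 or place3: the one without a standing bottle
- place2 (a point): centre of the second marked square
- place3 (a point): centre of the third marked square
- place4 (a point): centre of the fourth marked square
- door (a joint): door angle, rad: 0 shut (along the bay's x, its free end near the robot), grows as the free end swings out away from the row, clockwise from above, to 1.75. Starts at 0 to 0.25, has about 0.15 N m of friction and stays where left. Clear panel in a blue frame, 12 mm thick, 15 to 115 mm above the bench, reaching 300 mm from the hinge axis
- door_handle (a point): the door's handle: an upright orange post 18 mm across standing on the top rail, from 115 to 170 mm above the bench, 240 mm from the hinge axis; this point is on its axis 145 mm above the bench
- door_hinge (a point): a point on the door's upright hinge axis, 145 mm above the bench
- tube_rack: loose aluminium tube rack 220 x 75 mm, 60 mm high (tube caps to 100 mm), left of the bay; origin under its centre
- tip_box: loose blue pipette-tip box 120 x 85 x 60 mm, right of the bay; origin under its centre
- beaker: loose clear beaker, 76 mm across, 95 mm high, to the left of the bay, nearer the robot; origin under its centre
- wash_bottle: loose white bottle with red cap, 68 mm across, 120 mm high, right of the bay; origin under its centre
Mind the look-alikes: they are no part of the job. What is shaped like the bottle but pink is not meant.

How it is judged:
By the outcome, as a careful person would: the job done as asked, in the order asked, and still so for the second after the job is handed in, with the robot touching nothing.
It also fails if it takes over 54 s, if anything falls off the work surface, if the arm or the gripper's body presses on something with over 40 N, if the wrist force passes 120 N, or if a joint passes its speed limit or range.

## Working session

There is one attempt and no reset: what is moved stays moved. The work goes in short steps, Python scripts to look and compute and a tool call to move; the robot and the scene stay as the last step left them, time stands still between calls to the robot, and variables do not carry over. Pictures are saved under pics/ and viewed, at most 10 in all, crops included, and the job is handed in when it is done.

Besides the shell and the picture viewer there is one more tool, called as name(argument=value, ...) on one line, values as JSON. move_arm: Moves the arm, as the interface text tells. Its arguments: {"type":"object","properties":{"fingers":{"type":"array","items":{"type":"number"}},"travel":{"type":"array","items":{"type":"array","items":{"type":"number"}}},"dr":{"type":"array","items":{"type":"array","items":{"type":"number"}}}},"required":["fingers","travel","dr"]}

```bash
mkdir -p pics
python3 - <<'E'
from bench import arm
import cv2
for n in("side","top"):
    im=arm.get_image(n); cv2.imwrite(f"pics/{n}0.png",im[:,:,::-1])
    m=arm.camera_model(n); print(n,m)
print(arm.read_state())
E
```

```text
side {'intrinsics': array([[414.12611936,   0.        , 276.1102755 ],
       [  0.        , 414.12611936, 213.21905127],
       [  0.        ,   0.        ,   1.        ]]), 'pose': array([[-8.51636747e-01,  3.15387025e-01, -4.18623787e-01,
        -4.38830205e+01],
       [-5.24096020e-01, -5.21840834e-01,  6.73056837e-01,
         9.63275986e+02],
       [-6.18159232e-03,  7.92598996e-01,  6.09711915e-01,
         1.02745260e+03],
       [ 0.00000000e+00,  0.00000000e+00,  0.00000000e+00,
         1.00000000e+00]])}
top {'intrinsics': array([[450.6685388 ,   0.        , 278.07977188],
       [  0.        , 450.6685388 , 203.26804036],
       [  0.        ,   0.        ,   1.        ]]), 'pose': array([[-5.91440253e-03,  9.98089986e-01, -6.14930840e-02,
         4.74480683e+02],
       [-9.99982307e-01, -5.86404309e-03,  9.99383830e-04,
        -7.74080387e+00],
       [ 6.36876899e-04,  6.14979068e-02,  9.98107009e-01,
         1.69272429e+03],
       [ 0.00000000e+00,  0.00000000e+00,  0.00000000e+00,
         1.00000000e+00]])}
{'clock': 0.1, 'joints': array([-9.25410305e-01,  3.85494487e-01,  6.77214364e-03, -3.98188255e-04,
       -1.19400550e+00, -2.58573022e-01]), 'joint_vel': array([ 0.00039813, -0.00252282,  0.00232755,  0.00244138,  0.0006889 ,
        0.00046542]), 'joint_efforts': array([-6.75701122e-04, -3.93318629e+01,  1.88929403e+01,  4.19789359e+00,
       -2.58636719e-03, -6.60627073e-07]), 'position': array([ 235.72331888, -578.65623048,  403.7309276 ]), 'ee_rot': array([-1.92130833e-01,  9.81368828e-01,  9.49603010e-04, -2.55317384e-04]), 'contact_force': array([-0.68165758,  0.21953143, -0.4426283 ]), 'wrist_torque': array([-0.01087094, -0.01612656, -0.01613691]), 'grasp_force': 0.0, 'gripper_width': 85.24111748441281}
```

View pics/side0.png

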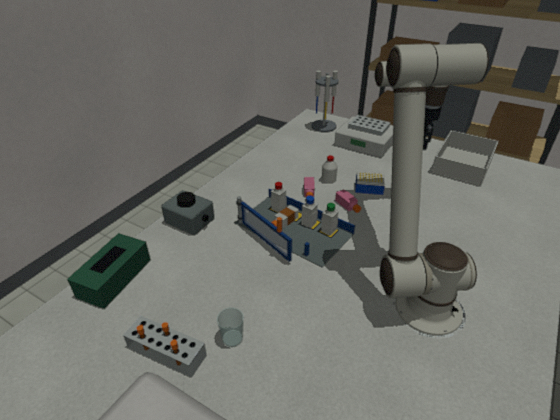

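View pics/top0.png

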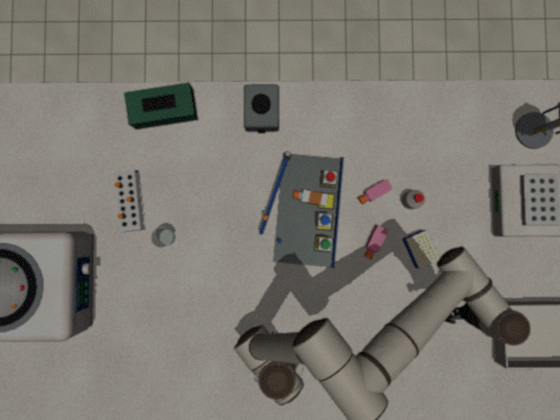

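```bash
cat > h.py <<'E'
import numpy as np,cv2
from bench import arm
def ray(n,px):
    m=arm.camera_model(n);K=m["intrinsics"];P=m["pose"]
    d=np.linalg.inv(K)@[px[0],px[1],1]; d=P[:3,:3]@[d[0],-d[1],-d[2]]
    return P[:3,3],d
def onz(n,px,z):
    o,d=ray(n,px); return o+d*(z-o[2])/d[2]
def tri(p1,p2):
    (o1,d1),(o2,d2)=ray("side",p1),ray("top",p2)
    s=np.linalg.lstsq(np.c_[d1,-d2],o2-o1,rcond=None)[0]
    a,b=o1+d1*s[0],o2+d2*s[1]; return (a+b)/2,np.linalg.norm(a-b)
def proj(n,p):
    m=arm.camera_model(n);P=np.linalg.inv(m["pose"]);c=P@[*p,1]; q=m["intrinsics"]@[c[0],-c[1],-c[2]]; return q[:2]/q[2]
def blobs(im,hlo,hhi,box,smin=110,vmin=50,amin=5):
    h=cv2.cvtColor(im,cv2.COLOR_RGB2HSV); k=cv2.inRange(h,(hlo,smin,vmin),(hhi,255,255)); 
    M=np.zeros_like(k);x0,y0,x1,y1=box;M[y0:y1,x0:x1]=k[y0:y1,x0:x1]
    n,l,s,c=cv2.connectedComponentsWithStats(M)
    return [(c[i].round(1),s[i].tolist()) for i in range(1,n) if s[i,4]>=amin]
E
python3 - <<'E'
from h import *
t=cv2.imread("pics/top0.png");s=cv2.imread("pics/side0.png")
c1=cv2.resize(t[145:275,250:350],None,fx=4.5,fy=4.5,interpolation=cv2.INTER_CUBIC)
c2=cv2.resize(s[170:270,225:365],None,fx=5,fy=5,interpolation=cv2.INTER_CUBIC)
cv2.imwrite("pics/c1.png",c1);cv2.imwrite("pics/c2.png",c2)
for n,im,box in(("top",t,(250,145,350,275)),("side",s,(230,170,365,270))):
    im=im[:,:,::-1].copy()
    for nm,a,b in(("red",0,4),("orange",5,20),("yel",21,35),("green",45,85),("blue",100,130),("red2",174,180)):
        print(n,nm,blobs(im,a,b,box))
E
```

```text
top red [(array([330.5, 175.9]), [327, 172, 8, 9, 57])]
top orange [(array([295.7, 194.4]), [293, 190, 6, 9, 47]), (array([314.9, 197.5]), [309, 191, 13, 14, 142]), (array([264.8, 217.1]), [263, 215, 5, 5, 21])]
top yel [(array([328.7, 201.7]), [318, 194, 16, 15, 110]), (array([324. , 227.8]), [317, 226, 14, 4, 36]), (array([316.3, 241.8]), [315, 236, 6, 14, 31]), (array([323.6, 236.4]), [322, 236, 4, 2, 5])]
top green [(array([325.3, 243.9]), [322, 240, 8, 8, 48])]
top blue [(array([276.9, 184.8]), [266, 159, 22, 56, 178]), (array([340. , 179.8]), [339, 164, 3, 33, 34]), (array([337.5, 208.5]), [336, 198, 3, 22, 22]), (array([325.1, 219.5]), [321, 216, 9, 8, 59]), (array([262.4, 226.7]), [260, 221, 6, 13, 37]), (array([336. , 225.5]), [336, 221, 1, 10, 10]), (array([334.6, 242.5]), [334, 233, 3, 21, 22]), (array([279. , 240.8]), [278, 239, 3, 4, 10]), (array([333. , 261.8]), [332, 256, 3, 11, 15])]
top red2 []
side red [(array([278., 185.]), [275, 182, 7, 8, 41])]
side orange [(array([308.8, 193.2]), [306, 192, 7, 4, 20]), (array([356.5, 208. ]), [353, 204, 8, 9, 52]), (array([288.5, 214.3]), [280, 207, 15, 18, 130]), (array([277.9, 223.6]), [272, 217, 10, 15, 95])]
side yel [(array([298.4, 216.2]), [294, 212, 8, 9, 28]), (array([315.5, 224.1]), [311, 220, 9, 9, 28]), (array([329.8, 233.1]), [320, 229, 18, 8, 31])]
side green [(array([330.8, 206.2]), [327, 203, 8, 8, 44])]
side blue [(array([359.7, 188.4]), [355, 184, 10, 9, 78]), (array([309.6, 199.2]), [306, 196, 8, 8, 54]), (array([294.4, 200.1]), [292, 199, 6, 3, 8]), (array([258.8, 215.4]), [241, 202, 35, 28, 124]), (array([319.4, 210.6]), [318, 210, 4, 2, 5]), (array([346.1, 222.4]), [338, 219, 17, 8, 25]), (array([285.8, 236.5]), [279, 232, 13, 11, 46]), (array([306.5, 243.4]), [305, 242, 4, 4, 11]), (array([290.5, 248.5]), [290, 246, 2, 6, 10]), (array([307.8, 249. ]), [307, 247, 2, 5, 6])]
side red2 []
```

View pics/c1.png

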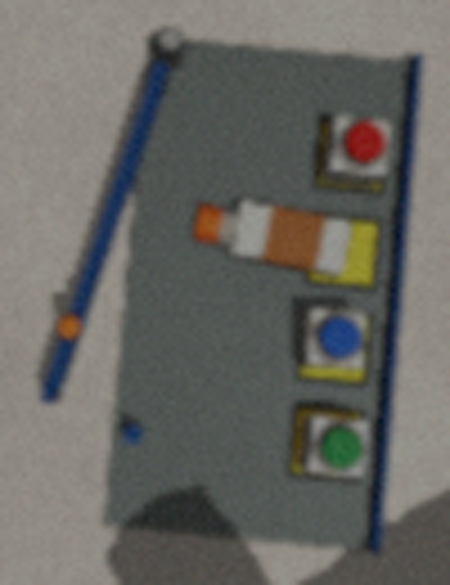

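View pics/c2.png

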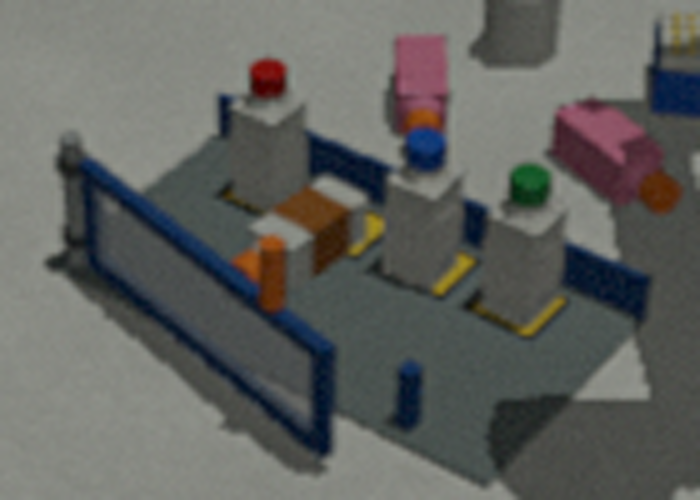

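```bash
cat > bay.py <<'E'
from h import *
pts=[((287.3,154.3),125,(185,90)),((279.0,240.0),60,(-127,90)),((342.2,157.7),45,(205,-114)),((333.3,266.8),45,(-205,-114))]
W=np.array([onz("top",p,z)[:2] for p,z,_ in pts]);B=np.array([b for *_,b in pts],float)
wc,bc=W.mean(0),B.mean(0);U,S,Vt=np.linalg.svd((B-bc).T@(W-wc));R=Vt.T@U.T;t=wc-R@bc
def b2w(b): return R@np.array(b[:2])+t
def w2b(w): return R.T@(np.array(w[:2])-t)
yaw=np.arctan2(R[1,0],R[0,0])
E
python3 - <<'E'
from bay import *
print("yaw",yaw,"t",t,"res",(W-(B@R.T+t)).round(1).tolist())
for n,s_,t_ in(("red",(278,185),(330.5,175.9)),("blue",(309.6,199.2),(325.1,219.5)),("green",(330.8,206.2),(325.3,243.9))):
    q=onz("top",t_,126); T,g=tri(s_,t_); print(n,w2b(q).round(1),"tri",w2b(T).round(1),T.round(0),round(g,1))
h=onz("top",(264.8,217.1),168);hi=b2w((185,90));print("handle",h.round(1),w2b(h),"hinge",hi,"r",np.linalg.norm(h[:2]-hi),"tri",tri((277.9,223.6),(264.8,217.1)))
v=R.T@(h[:2]-hi);print("door",np.arctan2(v[1],-v[0]))
print("cap",w2b(onz("top",(295.7,194.4),40)),"band",w2b(onz("top",(314.9,197.5),48)), onz("top",(295.7,194.4),40),onz("top",(314.9,197.5),48))
# body outline
im=cv2.imread("pics/top0.png")
hsv=cv2.cvtColor(im,cv2.COLOR_BGR2HSV);
k=((hsv[...,2]>140)|cv2.inRange(hsv,(5,110,50),(20,255,255)).astype(bool)).astype(np.uint8)
m=np.zeros_like(k);m[183:210,301:331]=k[183:210,301:331]
y=cv2.inRange(hsv,(21,110,50),(35,255,255));m[y>0]=0
m=cv2.morphologyEx(m,cv2.MORPH_OPEN,np.ones((3,3),np.uint8))
c=max(cv2.findContours(m,0,2)[0],key=cv2.contourArea);r=cv2.minAreaRect(c);bx=cv2.boxPoints(r)
print(r,[w2b(onz("top",p,50)).round(1).tolist() for p in bx], w2b(onz("top",r[0],50)))
for i,x in((1,-120),(2,-40),(3,40),(4,120)): print(i,b2w((x,-70)))
E
```

```text
yaw -0.09831333106015286 t [ 554.67608628 -114.11474293] res [[-4.6, 0.0], [5.0, 0.2], [-4.6, 0.9], [4.2, -1.1]]
red [118.3 -67.8] tri [118.6 -68.1] [ 666. -194.  123.] 0.3
blue [-35.2 -62. ] tri [-34.8 -62. ] [ 514. -172.  124.] 0.9
green [-119.4  -70. ] tri [-120.2  -70.7] [ 428. -173.  124.] 1.8
handle [521.8  35.9 168. ] [-47.44749312 146.10027407] hinge [747.61669936 -42.70802178] r 239.12147082512703 tri (array([523.65477081,  37.21882222, 147.63406001]), np.float64(2.8168187595974876))
door 0.23681728997760462
cap [49.77471852 44.80796472] band [ 44.24988836 -25.92182835] [608.60857669 -74.40878892  40.        ] [ 596.16794003 -144.25474754   48.        ]
((314.8243408203125, 197.55406188964844), (11.014732360839844, 12.658721923828125), 9.462322235107422) [[22.2, -3.7], [68.5, -7.2], [65.6, -47.4], [19.3, -43.8]] [ 43.86343014 -25.51307057]
1 [ 428.38469769 -171.9981185 ]
2 [ 507.99838855 -179.85052113]
3 [ 587.61207942 -187.70292375]
4 [ 667.22577028 -195.55532638]
```

```bash
cat > mv.py <<'E'
from bay import *
from scipy.spatial.transform import Rotation as Ro
def totool(p,s=None):
    s=s or arm.read_state(); return (Ro.from_quat(s["ee_rot"]).inv().apply(np.array(p)-s["position"])).round(0).tolist()
def tip(a,off):   # TCP xy for handle at door angle a, finger centre off mm behind along n (-tool x)
    n=-Ro.from_quat(arm.read_state()["ee_rot"]).as_matrix()[:2,0]; n/=np.linalg.norm(n)
    return b2w((185-240*np.cos(a),90+240*np.sin(a)))-off*n
E
python3 - <<'E'
from mv import *
q=tip(.237,45); print(q,totool([*q,404]),totool([*q,308]))
for a in np.arange(.237,1.66,.07): print(round(a,2),tip(a,20).round(), totool([*tip(a,20),308]))
E
```

```text
[479.30524803  19.29796338] [-451.0, 462.0, 1.0] [-451.0, 462.0, 97.0]
0.24 [502.  29.] [-476.0, 462.0, 97.0]
0.31 [509.  44.] [-488.0, 474.0, 97.0]
0.38 [516.  60.] [-500.0, 485.0, 97.0]
0.45 [524.  74.] [-513.0, 496.0, 97.0]
0.52 [533.  88.] [-527.0, 505.0, 97.0]
0.59 [543. 102.] [-541.0, 514.0, 97.0]
0.66 [554. 114.] [-556.0, 521.0, 97.0]
0.73 [566. 126.] [-572.0, 528.0, 97.0]
0.8 [579. 137.] [-588.0, 533.0, 97.0]
0.87 [592. 147.] [-604.0, 537.0, 97.0]
0.94 [607. 156.] [-621.0, 541.0, 97.0]
1.01 [621. 164.] [-637.0, 542.0, 97.0]
1.08 [637. 171.] [-654.0, 543.0, 97.0]
1.15 [652. 177.] [-671.0, 543.0, 97.0]
1.22 [668. 182.] [-688.0, 541.0, 97.0]
1.29 [685. 186.] [-704.0, 538.0, 97.0]
1.36 [701. 188.] [-721.0, 534.0, 97.0]
1.43 [718. 190.] [-737.0, 529.0, 97.0]
1.5 [735. 190.] [-752.0, 523.0, 97.0]
1.57 [752. 189.] [-767.0, 516.0, 97.0]
1.64 [768. 187.] [-782.0, 508.0, 97.0]
```

move_arm(fingers=[0, 0, 0, 0, 0, 0, 0, 0, 0, 0], travel=[[-30, 31, 0], [-62, 64, 0], [-94, 97, 0], [-126, 130, 0], [-158, 163, 0], [-190, 196, 0], [-222, 229, 0], [-254, 262, 0], [-286, 295, 0], [-318, 328, 0]], dr=[[0, 0, 0], [0, 0, 0], [0, 0, 0], [0, 0, 0], [0, 0, 0], [0, 0, 0], [0, 0, 0], [0, 0, 0], [0, 0, 0], [0, 0, 0]])

```text
clock: 1.1
position: [406.6, -153.2, 404.7]
ee_rot: [-0.192, 0.981, 0.0, 0.0]
contact_force: [1.2, -0.8, 0.3]
gripper_width: -0.2
grasp_force: 0.0
```

move_arm(fingers=[0, 0, 0, 0, 0, 0, 0, 0, 0, 0], travel=[[-32, 33, 0], [-64, 66, 0], [-96, 99, 0], [-133, 134, 0], [-133, 134, 0], [-133, 134, 20], [-133, 134, 45], [-133, 134, 70], [-133, 134, 90], [-133, 134, 97]], dr=[[0, 0, 0], [0, 0, 0], [0, 0, 0], [0, 0, 0], [0, 0, 0], [0, 0, 0], [0, 0, 0], [0, 0, 0], [0, 0, 0], [0, 0, 0]])

```text
clock: 2.1
position: [478.2, 18.7, 305.5]
ee_rot: [-0.192, 0.981, -0.0, -0.003]
contact_force: [-1.4, 0.3, 0.8]
gripper_width: 0.0
grasp_force: 0.0
```

Run:
```python
from mv import *
s=arm.read_state();print(s["position"],s["joints"],s["clock"],totool([*tip(.237,20),308]))
for n in("side","top"):
    im=arm.get_image(n); cv2.imwrite(f"pics/{n}1.png",im[:,:,::-1])
a=cv2.imread("pics/side1.png")[140:290,220:380];b=cv2.imread("pics/top1.png")[140:290,220:360]
cv2.imwrite("pics/m1.png",np.hstack([cv2.resize(x,None,fx=2.6,fy=2.6,interpolation=2) for x in(a,b)]))
```

```text
[478.23832887  18.67290367 305.4641784 ] [ 3.79295083e-01  2.42471357e-01 -4.80667950e-01 -7.52365460e-04
 -8.52720486e-01 -1.56357215e+00] 2.1 [-26.0, 0.0, -3.0]
```

View pics/m1.png

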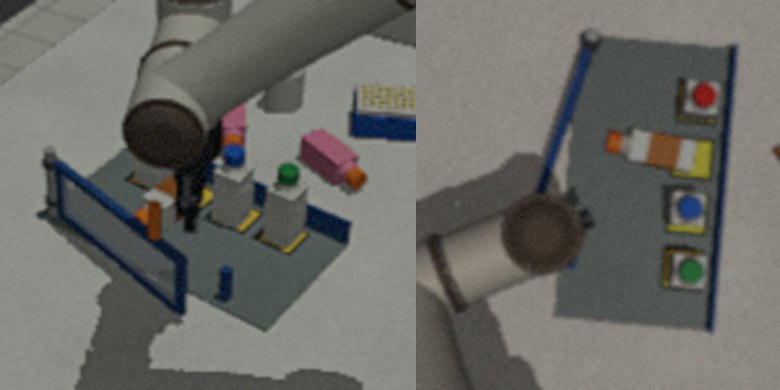

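move_arm(fingers=[0, 0, 0, 0, 0, 0, 0, 0, 0, 0], travel=[[-10, 0, -1], [-25, 2, -3], [-37, 12, -3], [-49, 23, -3], [-62, 34, -3], [-76, 43, -3], [-90, 52, -3], [-105, 59, -3], [-121, 66, -3], [-137, 71, -3]], dr=[[0, 0, 0], [0, 0, 0], [0, 0, 0], [0, 0, 0], [0, 0, 0], [0, 0, 0], [0, 0, 0], [0, 0, 0], [0, 0, 0], [0, 0, 0]])

```text
clock: 3.2
position: [580.7, 138.2, 310.9]
ee_rot: [-0.193, 0.981, 0.0, 0.001]
contact_force: [-0.7, 0.2, 0.5]
gripper_width: -0.0
grasp_force: 0.5
```

```bash
cat > door.py <<'E'
from mv import *
im=arm.get_image("side")
s=arm.read_state();print(s["position"],s["contact_force"],s["joints"])
hi=b2w((185,90)); 
for c,st in blobs(im,5,16,(120,100,420,320)):
    w=onz("side",c,143); v=R.T@(w[:2]-hi)
    print(c,st,"r",round(np.hypot(*v)),"a",round(np.arctan2(v[1],-v[0]),3))
E
python3 door.py
```

```text
[582.60183629 139.54085384 310.93361888] [2.66048969 0.87269011 1.4060428 ] [ 0.50541946  0.42050106 -0.18852172  0.00183991 -0.95704298 -1.68841999]
[308.8 193.2] [306, 192, 7, 4, 20] r 263 a -0.649
[356.4 207.9] [353, 204, 8, 9, 50] r 437 a -0.435
[288.5 214.2] [280, 207, 15, 17, 127] r 225 a -0.045
[274.4 224.4] [271, 220, 9, 10, 61] r 228 a 0.285
[241.  235.9] [239, 229, 5, 14, 57] r 244 a 0.812
```

move_arm(fingers=[0, 0, 0, 0, 0, 0, 0, 0, 0, 0], travel=[[-16, 4, 0], [-33, 8, 0], [-49, 9, 0], [-66, 10, 0], [-83, 10, 0], [-100, 8, 0], [-116, 5, 0], [-133, 1, 0], [-149, -4, 0], [-164, -10, 0]], dr=[[0, 0, 0], [0, 0, 0], [0, 0, 0], [0, 0, 0], [0, 0, 0], [0, 0, 0], [0, 0, 0], [0, 0, 0], [0, 0, 0], [0, 0, 0]])

```text
clock: 4.25
position: [736.2, 189.9, 310.6]
ee_rot: [-0.192, 0.981, -0.0, 0.001]
contact_force: [-1.0, -0.1, -1.4]
gripper_width: 0.1
grasp_force: 0.4
```

move_arm(fingers=[0, 0, 0, 0, 0, 0], travel=[[-10, -5, 0], [-20, -11, 0], [-28, -16, 0], [-28, -16, 0], [-10, 0, 0], [10, 0, -10]], dr=[[0, 0, 0], [0, 0, 0], [0, 0, 0], [0, 0, 0], [0, 0, 0], [0, 0, 0]])

```text
clock: 4.85
position: [724.9, 186.9, 318.3]
ee_rot: [-0.193, 0.981, -0.0, -0.001]
contact_force: [0.0, 0.5, -0.1]
gripper_width: 0.2
grasp_force: 0.0
```

```bash
python3 door.py
```

```text
[723.22008788 185.50707723 322.46236158] [-2.84754653 -0.96888672  1.23755112] [ 4.66792031e-01  6.47744414e-01  2.47575501e-01  4.70835868e-05
 -1.17065296e+00 -1.64985744e+00]
[397.1 111.3] [372, 100, 48, 30, 474] r 1055 a -1.414
[381.6 100.5] [379, 100, 5, 3, 8] r 1125 a -1.537
[392.9 123.3] [391, 122, 5, 3, 7] r 923 a -1.344
[406.8 123. ] [405, 122, 4, 3, 6] r 978 a -1.302
[308.8 193.2] [306, 192, 7, 4, 20] r 263 a -0.649
[288.5 214.1] [280, 207, 15, 17, 124] r 224 a -0.047
[355.1 209.2] [353, 206, 6, 7, 22] r 433 a -0.415
[187.3 223.6] [184, 216, 7, 16, 79] r 239 a 1.657
[274.4 224.4] [271, 220, 9, 10, 60] r 228 a 0.285
```

```bash
cat > tgt.py <<'E'
from mv import *
def ori(ang,th):  # horizontal dir u at world angle ang; tool z leans th: z=-sin(th)u-cos(th)Z ; tool y at ang+90deg
    u=np.array([np.cos(ang),np.sin(ang),0]);Z=np.array([0,0,1.])
    z=-np.sin(th)*u-np.cos(th)*Z; y=np.array([-np.sin(ang),np.cos(ang),0]); x=np.cross(y,z)
    return np.c_[x,y,z]
def show(G,M,back):
    s=arm.read_state();R0=Ro.from_quat(s["ee_rot"]);p=np.array(G)-M[:,2]*(155+back)
    print("tcp",p.round(0),"travel",R0.inv().apply(p-s["position"]).round(1),"dr",(R0.inv()*Ro.from_matrix(M)).as_rotvec().round(3))
UB=np.deg2rad(79.9);U3=np.array([np.cos(UB),np.sin(UB)])
BASE=np.array([588.6,-186.6])
E
python3 - <<'E'
from tgt import *
M=ori(UB,np.pi/4);print(M.round(2))
G=[*(BASE+75*U3),33]
show(np.array(G)+[0,0,120],M,120); show(G,M,120); show(G,M,0)
E
```

```text
[[-0.12 -0.98 -0.12]
 [-0.7   0.18 -0.7 ]
 [ 0.71  0.   -0.71]]
tcp [636.  79. 347.] travel [121.3 -65.9 -25. ] dr [ 0.395  0.717 -0.953]
tcp [636.  79. 227.] travel [121.3 -65.9  95. ] dr [ 0.395  0.717 -0.953]
tcp [621.  -5. 143.] travel [ 166.6 -137.6  179.9] dr [ 0.395  0.717 -0.953]
```

move_arm(fingers=[60, 60, 60, 60, 60, 60, 60, 60, 60, 60], travel=[[20, -10, -30], [35, -18, -50], [50, -26, -50], [64, -34, -45], [78, -42, -40], [92, -50, -35], [106, -58, -30], [114, -62, -25], [121, -66, -25], [121, -66, -25]], dr=[[0, 0, 0], [0.04, 0.072, -0.095], [0.08, 0.145, -0.19], [0.13, 0.237, -0.315], [0.18, 0.327, -0.434], [0.23, 0.417, -0.555], [0.28, 0.508, -0.675], [0.33, 0.599, -0.796], [0.37, 0.671, -0.893], [0.395, 0.717, -0.953]])

```text
clock: 5.9
position: [638.0, 78.4, 345.8]
ee_rot: [-0.594, 0.706, -0.247, -0.294]
contact_force: [0.0, -0.0, -0.9]
gripper_width: 60.1
grasp_force: 0.0
```

Run:
```python
from tgt import *
s=arm.read_state();print(s["position"],s["joints"],s["clock"])
M=ori(UB,np.pi/4);G=[*(BASE+75*U3),33]
show(np.array(G)+[0,0,120],M,120);show(G,M,120); show(G,M,0)
for n in("side","top"):
    im=arm.get_image(n); cv2.imwrite(f"pics/{n}2.png",im[:,:,::-1])
a=cv2.imread("pics/side2.png")[60:290,160:360];b=cv2.imread("pics/top2.png")[110:340,190:390]
cv2.imwrite("pics/m2.png",np.hstack([cv2.resize(x,None,fx=2,fy=2,interpolation=2) for x in(a,b)]))
```

```text
[638.02780041  78.42748397 345.79791547] [ 0.44074742  0.53102235 -0.20715828  0.62904093 -1.39815549 -0.90854264] 5.9
tcp [636.  79. 347.] travel [ 1.3  2.2 -1.1] dr [-0.002 -0.003  0.004]
tcp [636.  79. 227.] travel [-83.9   2.   83.5] dr [-0.002 -0.003  0.004]
tcp [621.  -5. 143.] travel [-84.3   2.3 203.5] dr [-0.002 -0.003  0.004]
```

View pics/m2.png

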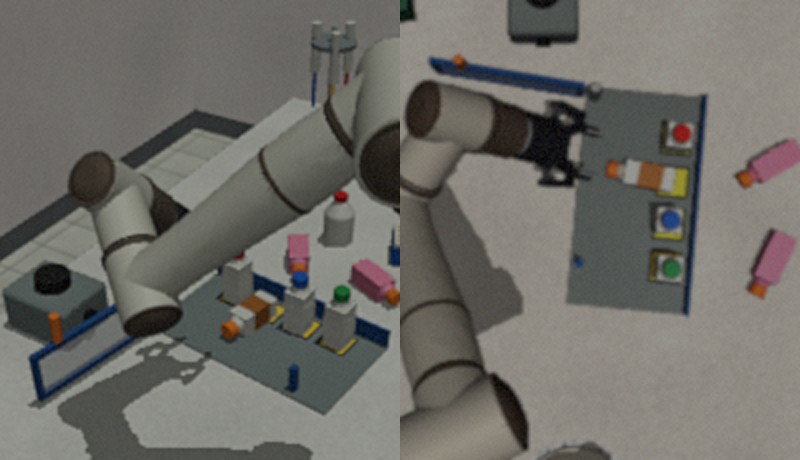

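move_arm(fingers=[75, 75, 75, 75, 75, 75], travel=[[-14, 2, 14], [-30, 2, 30], [-46, 2, 46], [-62, 2, 62], [-75, 2, 75], [-84, 2, 84]], dr=[[0, 0, 0], [0, 0, 0], [0, 0, 0], [0, 0, 0], [0, 0, 0], [0, 0, 0]])

```text
clock: 6.6
position: [636.7, 79.2, 225.8]
ee_rot: [-0.593, 0.709, -0.246, -0.293]
contact_force: [-0.7, 0.3, -0.1]
gripper_width: 74.9
grasp_force: 0.0
```

move_arm(fingers=[75, 75, 75, 75, 75, 75, 75, 75], travel=[[0, 0, 15], [0, 0, 32], [0, 0, 50], [0, 0, 68], [0, 0, 84], [0, 0, 98], [0, 0, 108], [0, 0, 108]], dr=[[0, 0, 0], [0, 0, 0], [0, 0, 0], [0, 0, 0], [0, 0, 0], [0, 0, 0], [0, 0, 0], [0, 0, 0]])

```text
clock: 7.4
position: [622.5, 2.5, 149.6]
ee_rot: [-0.593, 0.708, -0.245, -0.295]
contact_force: [0.2, -0.3, -0.0]
gripper_width: 75.0
grasp_force: 0.0
```

Run:
```python
from tgt import *
s=arm.read_state();print(s["position"],s["joints"],s["clock"],s["contact_force"])
M=ori(UB,np.pi/4);G=[*(BASE+75*U3),33]
show(G,M,0)
for n in("side","top"):
    im=arm.get_image(n); cv2.imwrite(f"pics/{n}3.png",im[:,:,::-1])
a=cv2.imread("pics/side3.png")[140:270,200:360];b=cv2.imread("pics/top3.png")[145:275,240:350]
cv2.imwrite("pics/m3.png",np.hstack([cv2.resize(x,None,fx=2.9,fy=2.9,interpolation=2) for x in(a,b)]))
```

```text
[622.54805224   2.48435749 149.64146125] [ 0.30570229  0.71638978 -0.47998174  0.83570888 -1.00481593 -1.17506348] 7.4 [ 0.23160167 -0.25684469 -0.01847663]
tcp [621.  -5. 143.] travel [ 0.3  0.2 10.3] dr [ 0.003 -0.001 -0.   ]
```

View pics/m3.png

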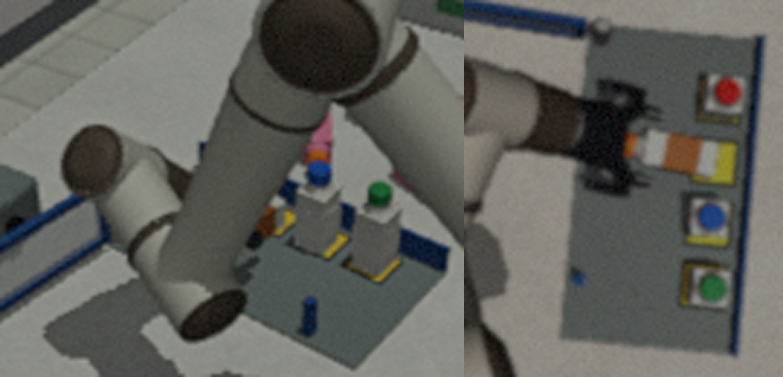

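move_arm(fingers=[75, 75, 0, 0, 0, 0, 0, 0], travel=[[0, 0, 7], [0, 0, 11], [0, 0, 11], [0, 0, 11], [0, 0, 11], [0, 0, 11], [0, 0, 11], [0, 0, 11]], dr=[[0, 0, 0], [0, 0, 0], [0, 0, 0], [0, 0, 0], [0, 0, 0], [0, 0, 0], [0, 0, 0], [0, 0, 0]])

```text
clock: 8.3
position: [621.9, -3.6, 143.1]
ee_rot: [-0.593, 0.708, -0.246, -0.293]
contact_force: [0.4, 0.8, 1.4]
gripper_width: 43.2
grasp_force: 61.1
```

Run:
```python
from tgt import *
s=arm.read_state();print(s["position"],s["joints"],s["gripper_width"],s["grasp_force"],s["contact_force"])
im=arm.get_image("top"); cv2.imwrite("pics/top4.png",im[:,:,::-1])
b=blobs(im,5,20,(280,180,330,215));print(b)
M=Ro.from_quat(s["ee_rot"]).as_matrix();print((s["position"]+155*M[:,2]).round(1),M.round(3))
print(w2b(onz("top",b[-1][0],48)), [onz("top",c,z).round(1) for (c,_),z in zip(b,(40,48))])
```

```text
[621.93240536  -3.64143911 143.09042844] [ 0.29277241  0.72306585 -0.49162343  0.85774541 -0.9870655  -1.18955926] 43.209540373160344 61.058199405670166 [0.42414264 0.77325933 1.36515578]
[(array([297.5, 194. ]), [297, 191, 2, 7, 12]), (array([315. , 197.6]), [309, 191, 13, 15, 138])]
[ 602.8 -111.6   33.5] [[-0.124 -0.984 -0.124]
 [-0.696  0.175 -0.696]
 [ 0.707 -0.001 -0.707]]
[ 43.91813714 -26.31825165] [array([610., -81.,  40.]), array([ 595.8, -144.6,   48. ])]
```

move_arm(fingers=[0, 0, 0, 0, 0, 0, 0], travel=[[4, 0, -4], [14, 0, -14], [28, 0, -28], [42, 0, -42], [56, 0, -56], [70, 0, -70], [78, 0, -78]], dr=[[0, 0, 0], [0, 0, 0], [0, 0, 0], [0, 0, 0], [0, 0, 0], [0, 0, 0], [0, 0, 0]])

```text
clock: 9.05
position: [621.7, -3.8, 255.4]
ee_rot: [-0.593, 0.709, -0.246, -0.292]
contact_force: [-0.2, -0.1, -1.9]
gripper_width: 43.4
grasp_force: 61.1
```

Run:
```python
from tgt import *
s=arm.read_state();print(s["position"],s["joints"],s["gripper_width"],s["contact_force"],s["wrist_torque"])
R0=Ro.from_quat(s["ee_rot"]);G=s["position"]+155*R0.as_matrix()[:,2];print(G)
for i in range(1,15):
    th=np.pi/4-i*np.pi/2/14; a=UB+(np.pi/2+yaw-UB)*i/14
    M=ori(a,th);p=G-155*M[:,2]
    print(i,R0.inv().apply(p-s["position"]).round(0),(R0.inv()*Ro.from_matrix(M)).as_rotvec().round(3))
im=arm.get_image("top"); cv2.imwrite("pics/top5.png",im[:,:,::-1])
hsv=cv2.cvtColor(im,cv2.COLOR_RGB2HSV);print(blobs(im,5,35,(280,170,345,225)))
```

```text
[621.70567333  -3.80534388 255.41090839] [ 0.31161153  0.57548663 -0.40957205  0.75266148 -1.15121295 -1.00930199] 43.43430213970121 [-0.23457246 -0.09953153 -1.8648765 ] [ 1.84659376 -0.36937015  0.04520348]
[ 602.65045376 -111.60380072  145.67763491]
1 [17.  0.  1.] [ 0.003 -0.111 -0.006]
2 [34.  1.  4.] [ 0.006 -0.223 -0.011]
3 [51.  1.  9.] [ 0.008 -0.335 -0.016]
4 [67.  1. 15.] [ 0.011 -0.448 -0.021]
5 [82.  1. 24.] [ 0.012 -0.56  -0.027]
6 [97.  0. 34.] [ 0.013 -0.672 -0.032]
7 [109.  -0.  45.] [ 0.014 -0.784 -0.039]
8 [121.  -1.  58.] [ 0.013 -0.896 -0.045]
9 [131.  -2.  72.] [ 0.013 -1.008 -0.052]
10 [140.  -3.  88.] [ 0.011 -1.121 -0.059]
11 [146.  -4. 104.] [ 0.009 -1.233 -0.066]
12 [151.  -6. 120.] [ 0.006 -1.345 -0.073]
13 [154.  -7. 137.] [ 0.002 -1.457 -0.08 ]
14 [155.  -9. 155.] [-0.002 -1.569 -0.088]
[(array([321.6, 174.4]), [321, 173, 2, 4, 5]), (array([299. , 191.5]), [298, 189, 3, 7, 13]), (array([321.1, 198.2]), [311, 188, 23, 21, 258])]
```

move_arm(fingers=[0, 0, 0, 0, 0, 0, 0], travel=[[17, 0, 1], [34, 1, 4], [51, 1, 9], [67, 1, 15], [82, 1, 24], [97, 0, 34], [109, 0, 45]], dr=[[0.003, -0.111, -0.006], [0.006, -0.223, -0.011], [0.008, -0.335, -0.016], [0.011, -0.448, -0.021], [0.012, -0.56, -0.027], [0.013, -0.672, -0.032], [0.014, -0.784, -0.039]])

```text
clock: 9.8
position: [601.9, -111.3, 298.3]
ee_rot: [-0.658, 0.753, 0.002, 0.0]
contact_force: [-0.6, -0.7, -2.6]
gripper_width: 43.3
grasp_force: 61.1
```

```bash
cat > fin.py <<'E'
from tgt import *
s=arm.read_state();print(s["position"],s["joints"],s["gripper_width"],s["contact_force"],s["clock"])
R0=Ro.from_quat(s["ee_rot"]);G=s["position"]+155*R0.as_matrix()[:,2];print("G",G)
E
python3 - <<'E'
from fin import *
G=np.array([602.65,-111.6,145.7])
for i in range(1,8):
    th=-i*np.pi/4/7; a=UB+(np.pi/2+yaw-UB)*(i+7)/14
    M=ori(a,th);p=G-155*M[:,2]
    print(i,R0.inv().apply(p-s["position"]).round(0),(R0.inv()*Ro.from_matrix(M)).as_rotvec().round(3))
E
```

```text
[ 601.88294486 -111.34657569  298.26931819] [ 0.08044821  0.45502596 -0.16439989 -0.00437761 -0.95383311 -0.21369502] 43.286162589187406 [-0.55215937 -0.6551813  -2.57821636] 9.8
G [ 601.45869906 -110.82555058  143.27077449]
1 [17. -1. -2.] [ 0.003 -0.109 -0.004]
2 [35. -1.  1.] [ 0.002 -0.221 -0.01 ]
3 [51. -2.  6.] [ 0.001 -0.334 -0.016]
4 [67. -2. 13.] [-0.002 -0.446 -0.021]
5 [83. -3. 21.] [-0.004 -0.558 -0.027]
6 [97. -4. 31.] [-0.008 -0.67  -0.032]
7 [110.  -5.  43.] [-0.012 -0.782 -0.037]
```

move_arm(fingers=[0, 0, 0, 0, 0, 0, 0, 0], travel=[[17, -1, -2], [35, -1, 1], [51, -2, 6], [67, -2, 13], [83, -3, 21], [97, -4, 31], [110, -5, 43], [110, -5, 43]], dr=[[0.003, -0.109, -0.004], [0.002, -0.221, -0.01], [0.001, -0.334, -0.016], [-0.002, -0.446, -0.021], [-0.004, -0.558, -0.027], [-0.008, -0.67, -0.032], [-0.012, -0.782, -0.037], [-0.012, -0.782, -0.037]])

```text
clock: 10.6
position: [591.3, -223.4, 252.2]
ee_rot: [-0.618, 0.687, 0.257, 0.281]
contact_force: [0.3, 0.4, -2.1]
gripper_width: 43.3
grasp_force: 61.4
```

Run:
```python
from fin import *
for n in("side","top"):
    im=arm.get_image(n); cv2.imwrite(f"pics/{n}6.png",im[:,:,::-1]); 
    for nm,a,b in(("or",5,20),("yel",21,35)): print(n,nm,blobs(im,a,b,(250,130,360,260)))
a=cv2.imread("pics/side6.png")[130:270,200:360];b=cv2.imread("pics/top6.png")[135:275,240:360]
cv2.imwrite("pics/m6.png",np.hstack([cv2.resize(x,None,fx=2.8,fy=2.8,interpolation=2) for x in(a,b)]))
M=ori(np.pi/2+yaw,-np.pi/4);f=M@[0,0,0]+np.array([*(R@[0,1]),0])
p3=np.array([*b2w((40,-70)),0])
for z in(110,87): show(p3-5.5*f+[0,0,z],M,0)
```

```text
[ 591.29862289 -223.43203766  252.22144512] [-0.31575051  0.60303836  0.1487067  -0.77376235 -1.39542321  0.46383984] 43.335013518785786 [ 0.29238616  0.36524601 -2.11119484] 10.6
G [ 601.9763355  -114.71583978  142.25883887]
side or [(array([280.2, 187.4]), [276, 183, 9, 10, 69]), (array([308.8, 193.2]), [306, 192, 7, 4, 20]), (array([280.3, 206.3]), [273, 201, 16, 12, 134]), (array([356.2, 207.9]), [353, 204, 7, 9, 46])]
side yel [(array([293.9, 215. ]), [285, 210, 17, 11, 114]), (array([315.6, 224. ]), [312, 220, 8, 9, 27]), (array([329.7, 232.9]), [320, 229, 18, 8, 33])]
top or [(array([307.5, 192.5]), [303, 188, 10, 10, 76])]
top yel [(array([321.3, 205.1]), [318, 203, 7, 5, 30])]
tcp [ 576. -302.  220.] travel [ 83.2   7.5 -32.8] dr [ 0.    -0.007 -0.002]
tcp [ 576. -302.  197.] travel [ 99.3   7.5 -16.4] dr [ 0.    -0.007 -0.002]
```

View pics/m6.png

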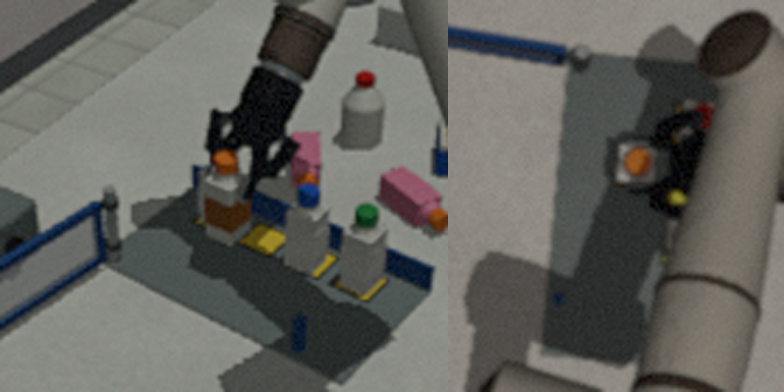

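Run:
```python
from fin import *
im=cv2.imread("pics/side6.png")[:,:,::-1].copy()
hsv=cv2.cvtColor(im,cv2.COLOR_RGB2HSV);k=cv2.inRange(hsv,(18,90,50),(35,255,255));k[:,:283]=0;k[:,304:]=0;k[:205]=0;k[:, :][228:]=0
c=max(cv2.findContours(k,0,1)[0],key=cv2.contourArea);r=cv2.minAreaRect(c)
h=cv2.approxPolyDP(cv2.convexHull(c),2,True)[:,0];print(h.tolist())
print("sq",[w2b(onz("side",p,6)).round(0).tolist() for p in h])
g=onz("side",(293.9,215),6);print("sq centroid",g,w2b(g),"px of place3",proj("side",[*b2w((40,-70)),6]))
T,gp=tri((280.2,187.4),(307.5,192.5));print("cap tri",T,gp,"bay",w2b(T),"G bay",w2b(G))
for i in range(4):
    print([proj("side",[*b2w((40+dx,-70+dy)),6]).round(1).tolist() for dx,dy in((-30,-30),(30,-30),(30,30),(-30,30))]) if i==0 else 0
```

```text
[ 592.05379794 -221.20009461  254.66743132] [-0.31134473  0.59921089  0.14883253 -0.77174571 -1.39383935  0.46263352] 43.30731658833339 [-0.37979973  0.11800131 -1.32630072] 10.7
G [ 602.72059559 -112.85159125  144.34145411]
[[301, 213], [297, 220], [285, 216], [292, 210]]
sq [[27.0, -101.0], [14.0, -54.0], [68.0, -47.0], [68.0, -96.0]]
sq centroid [ 590.05729251 -191.29880114    6.        ] [ 42.78635895 -73.33850341] px of place3 [293.98616995 215.66348759]
cap tri [ 603.58238118 -108.13958571  182.92423069] 0.9141179154393562 bay [48.08364129 10.74670298] G bay [47.6885242   5.97286249]
[[304.4, 214.7], [292.2, 209.4], [283.5, 216.6], [295.8, 222.2]]
```

Run:
```python
from fin import *
M=ori(np.pi/2+yaw,-np.pi/4)
for z in(115,87): show([*b2w((40,-76)),z],M,0)
print(R0.inv().apply([0,0,1]))
```

```text
[ 592.05379794 -221.20009461  254.66743132] [-0.31134473  0.59921089  0.14883253 -0.77174571 -1.39383935  0.46263352] 43.30731658833339 [-0.37979973  0.11800131 -1.32630072] 10.7
G [ 602.72059559 -112.85159125  144.34145411]
tcp [ 576. -303.  225.] travel [ 80.    7.5 -36.7] dr [ 0.    -0.007 -0.002]
tcp [ 576. -303.  197.] travel [ 99.7   7.5 -16.8] dr [ 0.    -0.007 -0.002]
[-0.70240012  0.00160947 -0.7117805 ]
```

move_arm(fingers=[0, 0, 0, 0, 0, 0, 0, 0, 0, 0], travel=[[8, 1, -8], [18, 3, -18], [30, 5, -30], [42, 6, -42], [54, 7, -52], [66, 7, -46], [74, 7, -40], [80, 7, -37], [80, 7, -37], [80, 7, -37]], dr=[[0, -0.002, 0], [0, -0.005, 0], [0, -0.007, 0], [0, -0.007, 0], [0, -0.007, 0], [0, -0.007, 0], [0, -0.007, 0], [0, -0.007, 0], [0, -0.007, 0], [0, -0.007, 0]])

```text
clock: 11.7
position: [577.5, -302.1, 225.2]
ee_rot: [-0.62, 0.684, 0.258, 0.284]
contact_force: [0.6, 0.8, -1.6]
gripper_width: 43.2
grasp_force: 61.4
```

```bash
cat > chk.py <<'E'
from fin import *
import sys
for n in("side","top"):
    im=arm.get_image(n); cv2.imwrite(f"pics/{n}{sys.argv[1]}.png",im[:,:,::-1])
    for c,st in blobs(im,5,16,(265,150,345,225)): print(n,c,st)
    for nm,a,b in(("red",0,4),("green",45,85),("blue",100,130)):
        for c,st in blobs(im,a,b,(265,165,345,255),amin=30): print(n,nm,c,w2b(onz(n,c,126 if n=="top" else 123)).round(1) if 1 else 0,st)
M=ori(np.pi/2+yaw,-np.pi/4)
print("axis est bay",w2b(G)+[.4,4.8],"Gz",G[2]); show([*b2w((40,-76)),85],M,0)
E
python3 chk.py 7
```

```text
[ 577.54848499 -302.06530234  225.2194576 ] [-0.42880613  0.67575857  0.20193888 -0.74095293 -1.45336433  0.55984028] 43.16653807040638 [ 0.55604313  0.79419915 -1.57104204] 11.7
G [ 588.31511385 -192.74089399  115.87023062]
side [293.8 184.5] [290, 181, 8, 8, 56]
side [309.  193.6] [306, 192, 7, 5, 23]
side [293.8 202.5] [287, 197, 15, 12, 114]
side red [278.1 184.6] [120.1 -70.9] [275, 182, 7, 7, 37]
side blue [309.7 199.6] [-35.5 -60.9] [306, 196, 8, 8, 54]
top [330.2 197. ] [326, 193, 10, 9, 72]
top red [330.9 176.2] [117.4 -69.2] [327, 172, 9, 9, 63]
top green [325.8 244.2] [-120.2  -71.8] [322, 241, 8, 7, 34]
top blue [325.1 219.5] [-35.2 -62. ] [321, 216, 9, 8, 56]
axis est bay [ 41.59414171 -70.1446362 ] Gz 115.87023061670432
tcp [ 576. -303.  195.] travel [22.8  1.4 21.7] dr [-0.001  0.002  0.001]
```

move_arm(fingers=[0, 0, 0, 0, 0, 0, 0, 0], travel=[[4, 1, 4], [8, 1, 8], [12, 1, 12], [15, 1, 15], [18, 1, 18], [19, 1, 19], [20, 1, 20], [20, 1, 20]], dr=[[0, 0, 0], [0, 0, 0], [0, 0, 0], [0, 0, 0], [0, 0, 0], [0, 0, 0], [0, 0, 0], [0, 0, 0]])

```text
clock: 12.6
position: [576.4, -302.4, 197.2]
ee_rot: [-0.62, 0.684, 0.257, 0.285]
contact_force: [0.1, -0.1, 0.0]
gripper_width: 43.4
grasp_force: 61.4
```

move_arm(fingers=[0, 0, 0], travel=[[0.7, 0, 0.7], [1, 0, 1], [1, 0, 1]], dr=[[0, 0, 0], [0, 0, 0], [0, 0, 0]])

```text
clock: 12.9
position: [576.4, -302.4, 196.0]
ee_rot: [-0.62, 0.684, 0.257, 0.285]
contact_force: [-0.7, 0.7, -1.9]
gripper_width: 43.5
grasp_force: 61.4
```

```bash
python3 chk.py 8; python3 -c "
from bay import *
T,g=tri((293.8,184.5),(330.2,197));print(T,g,w2b(T))"
```

```text
[ 576.37795628 -302.36044993  195.96892876] [-0.43064504  0.70976181  0.18411859 -0.74536292 -1.41521802  0.59650049] 43.45056250959907 [-0.71317098  0.69562475 -1.85342466] 12.9
G [ 587.30582046 -193.08818043   86.5835874 ]
side [294.3 190.8] [290, 187, 9, 9, 64]
side [293.8 208.7] [287, 203, 15, 12, 105]
side red [278.1 184.7] [119.7 -70.4] [275, 182, 7, 7, 39]
side blue [309.7 199.4] [-34.8 -62. ] [306, 196, 8, 8, 55]
top [329.2 198.1] [325, 194, 10, 9, 69]
top red [330.7 176.1] [117.7 -68.5] [327, 172, 9, 9, 59]
top green [325.4 244.2] [-120.4  -70.4] [322, 241, 8, 7, 37]
top blue [325.1 219.5] [-35.2 -62. ] [321, 216, 9, 8, 57]
axis est bay [ 40.62380997 -70.58931286] Gz 86.58358740186067
tcp [ 576. -303.  195.] travel [1.3 0.1 0.7] dr [-0.001  0.002  0.   ]
[ 590.51622269 -187.28415754  154.99088304] 1.947059116524865 [ 42.84901555 -69.29819967]
```

move_arm(fingers=[0, 0, 0, 0], travel=[[0.4, 0, 0.4], [0.7, 0, 0.7], [1, 0, 1], [1, 0, 1]], dr=[[0, 0, 0], [0, 0, 0], [0, 0, 0], [0, 0, 0]])

```text
clock: 13.4
position: [576.4, -302.3, 194.4]
ee_rot: [-0.62, 0.684, 0.257, 0.285]
contact_force: [-0.3, -0.1, -2.8]
gripper_width: 43.1
grasp_force: 61.4
```

move_arm(fingers=[0, 0, 0, 0], travel=[[0.3, 0, 0.3], [0.6, 0, 0.6], [0.7, 0, 0.7], [0.7, 0, 0.7]], dr=[[0, 0, 0], [0, 0, 0], [0, 0, 0], [0, 0, 0]])

```text
clock: 13.8
position: [576.4, -302.4, 193.5]
ee_rot: [-0.62, 0.684, 0.257, 0.285]
contact_force: [-0.6, 0.2, -2.2]
gripper_width: 43.2
grasp_force: 61.4
```

```bash
python3 -c "
from fin import *
print(s['wrist_torque']);T,g=tri((294.3,190.8),(329.2,198.1));print(T,g,w2b(T))"
```

```text
[ 576.37235649 -302.35451363  193.48361097] [-0.43069289  0.71285991  0.18300044 -0.74573131 -1.41226034  0.59930614] 43.15278457803726 [-0.59305149  0.21064356 -2.17814866] 13.8
G [ 587.28044528 -193.07921135   84.09932549]
[-1.86639671  0.14307195  0.03609747]
[ 588.31916536 -187.31265596  126.81026745] 0.8417742184645732 [ 40.66536477 -69.54221272]
```

move_arm(fingers=[0, 0, 0, 0], travel=[[0.3, 0, 0.3], [0.6, 0, 0.6], [0.7, 0, 0.7], [0.7, 0, 0.7]], dr=[[0, 0, 0], [0, 0, 0], [0, 0, 0], [0, 0, 0]])

```text
clock: 14.2
position: [576.4, -302.4, 193.2]
ee_rot: [-0.62, 0.684, 0.257, 0.285]
contact_force: [-1.0, -0.6, 2.1]
gripper_width: 43.2
grasp_force: 61.6
```

move_arm(fingers=[0, 0, 0, 0], travel=[[0.3, 0, 0.3], [0.5, 0, 0.5], [0.7, 0, 0.7], [0.7, 0, 0.7]], dr=[[0, 0, 0], [0, 0, 0], [0, 0, 0], [0, 0, 0]])

```text
clock: 14.6
position: [576.4, -302.5, 193.1]
ee_rot: [-0.621, 0.684, 0.257, 0.285]
contact_force: [-1.9, -0.6, 6.8]
gripper_width: 43.7
grasp_force: 62.2
```

move_arm(fingers=[0, 46, 48, 50, 53, 56, 58, 58], travel=[[-0.5, 0, -0.5], [-0.7, 0, -0.7], [-0.7, 0, -0.7], [-0.7, 0, -0.7], [-0.7, 0, -0.7], [-0.7, 0, -0.7], [-0.7, 0, -0.7], [-0.7, 0, -0.7]], dr=[[0, 0, 0], [0, 0, 0], [0, 0, 0], [0, 0, 0], [0, 0, 0], [0, 0, 0], [0, 0, 0], [0, 0, 0]])

```text
clock: 15.4
position: [576.4, -302.4, 192.5]
ee_rot: [-0.62, 0.684, 0.257, 0.285]
contact_force: [-0.4, 1.2, 0.0]
gripper_width: 58.2
grasp_force: 0.0
```

```bash
python3 chk.py 9
```

```text
[ 576.39997337 -302.36141641  192.46007638] [-0.43072711  0.71414699  0.18259463 -0.74596002 -1.41092068  0.60046718] 58.18273422797534 [-0.39170524  1.21647515  0.02797259] 15.4
G [ 587.32765967 -193.09006427   83.07380086]
side [294.4 191.7] [291, 188, 8, 8, 57]
side [294.2 209.2] [287, 204, 15, 12, 101]
side red [277.9 185. ] [119.  -68.2] [275, 182, 7, 8, 41]
side blue [309.9 199.4] [-35.4 -62.4] [306, 196, 8, 8, 54]
top [329.  198.5] [325, 194, 10, 10, 67]
top red [330.7 176.2] [117.4 -68.5] [326, 172, 10, 9, 61]
top green [325.6 244.2] [-120.3  -71.1] [322, 240, 8, 8, 40]
top blue [325.1 219.5] [-35.2 -62. ] [321, 216, 9, 8, 57]
axis est bay [ 40.64572863 -70.58904397] Gz 83.07380085902301
tcp [ 576. -303.  195.] travel [-1.2  0.1 -1.8] dr [-0.001  0.002  0.   ]
```

Standing; now back out along the tool axis.

move_arm(fingers=[58, 58, 58, 58, 58, 58, 58, 58, 58, 58], travel=[[0, 0, -6], [0, 0, -16], [0, 0, -28], [0, 0, -42], [0, 0, -56], [0, 0, -70], [0, 0, -85], [0, 0, -100], [-15, 0, -115], [-30, 0, -130]], dr=[[0, 0, 0], [0, 0, 0], [0, 0, 0], [0, 0, 0], [0, 0, 0], [0, 0, 0], [0, 0, 0], [0, 0, 0], [0, 0, 0], [0, 0, 0]])

```text
clock: 16.5
position: [569.2, -373.3, 306.8]
ee_rot: [-0.62, 0.685, 0.258, 0.285]
contact_force: [0.5, -0.9, -0.2]
gripper_width: 58.1
grasp_force: 0.0
```

move_arm(fingers=[58, 58, 58, 58, 58], travel=[[-20, 0, -20], [-45, 0, -45], [-60, 0, -60], [-70, 0, -70], [-70, 0, -70]], dr=[[0, 0, 0], [0, 0, 0], [0, 0, 0], [0, 0, 0], [0, 0, 0]])

```text
clock: 17.0
position: [569.1, -372.9, 408.0]
ee_rot: [-0.621, 0.684, 0.255, 0.285]
contact_force: [0.5, 0.2, 0.4]
gripper_width: 57.8
grasp_force: 0.0
```

```bash
python3 chk.py 10
python3 - <<'E'
from h import *
a=cv2.imread("pics/side10.png")[120:280,160:370];b=cv2.imread("pics/top10.png")[120:280,200:400]
cv2.imwrite("pics/m10.png",np.vstack([cv2.resize(x[:,:200],None,fx=1.85,fy=1.85,interpolation=2) for x in(a,b)]))
E
```

```text
[ 569.08347437 -372.92708693  407.97761589] [-0.5222829   0.56728472  0.48299123 -0.72503325 -1.7991881   0.37113996] 57.804213827915085 [0.45034337 0.20987427 0.42493835] 17.0
G [ 580.4768504  -263.96345649  298.33219545]
side [294.5 191.5] [291, 188, 8, 8, 60]
side [309.  193.4] [306, 192, 7, 4, 23]
side [294.3 209. ] [287, 203, 15, 13, 111]
side red [278.1 185. ] [118.4 -68.7] [275, 182, 7, 8, 44]
side blue [309.7 199.6] [-35.5 -60.9] [306, 196, 8, 8, 53]
top [329.2 198.3] [325, 194, 10, 9, 68]
top red [330.4 176. ] [118.  -67.4] [327, 172, 8, 9, 58]
top green [325.3 244.2] [-120.4  -70.1] [322, 241, 8, 8, 42]
top blue [325.  219.5] [-35.3 -61.7] [321, 216, 9, 8, 58]
axis est bay [  40.78458112 -141.79263962] Gz 298.33219545071177
tcp [ 576. -303.  195.] travel [ 98.8  -0.3 197.6] dr [-0.     0.003 -0.   ]
```

View pics/m10.png

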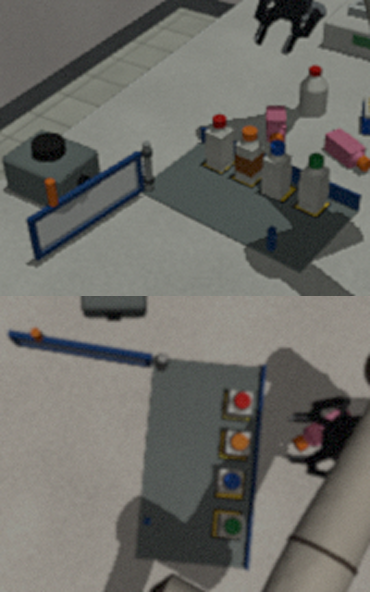

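The picture shows the orange-capped bottle upright in the third square (top view pixel 329, 198). The door is wide open, the neighbouring bottles haven't moved and the arm is clear.

```bash
python3 -c "
from bench import arm
print(arm.job_done())"
```

```text
the job is handed in; nothing more can be done
None
```

I handed the job in at about 17 s: the bay door is open at about 1.66 rad, and the orange-capped bottle stands upright in the empty third square, about 1 mm off centre by the cameras. It was set down on the bay floor before release, and the other bottles show no measurable shift.

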